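# Lever open the model-kit box

## Task

Pick up the orange-handled opening tool, slide its thin blade under the overhanging front lip of the red lid and lever that lid up until it stands open by at least 60 degrees, using only the tool on the lid. Then set the tool down again, without dropping it, with its handle on the blue folder. Leave the box with the yellow lid shut.

Things in the scene. Friction and masses are not known exactly. Their poses are not given: they have to be found in the camera images.
- pryer_grip (a point): Opening tool, loose, 80 g, lying level on the blue folder: orange handle with black band, 70 long, 18 wide, 26 high (mm), and a flat steel blade, 22 wide, 3 thick, sticking 75 out of its front. Point: the handle's centre, 13 above its underside; x runs to the blade's tip (110 away), y across the handle, z up. The blade's mid-plane is 5.5 below the point. Grip across y from above.
- red_lip (a point): Middle of the red lid's free front edge, on its underside, 62 mm above the desk when shut; moves with the lid. x points to the hinge (parallel to y, 124 along x, 2.5 above along z), z is the lid's upward normal. The shut edge overhangs the box's front wall by 22, free space below it down to the desk, and faces the robot's side. Lid 124 x 124, 5 thick.
- red_lid (a joint): Opening angle of the red lid, rad: 0 shut, 1.75 at its stop. Its box is white, fixed, 100 deep (x), 120 wide, 60 high. The front edge rises and swings up and back over the hinge at the box's rear. The stiff hinge needs about 1 N at the edge and the lid stays where it is left.
- yellow_lid (a joint): Opening angle, rad, of the yellow lid on the other box, otherwise the same as the red one; 0 is shut. To be left shut.
- folder: The blue plastic folder, a flat slab fixed to the desk, 200 (x) by 170 (y) by 4 thick. Origin at the centre of its underside, on the desk.
There are look-alikes about, which are no part of the job. There is more than one size of the part that bears pryer_grip; the job needs the smaller.

How it is judged:
By the outcome, as a careful person would: the job done as asked, in the order asked, and still so for the second after the job is handed in, with the robot touching nothing.
It also fails if it takes over 51 s, if anything falls off the work surface, if the arm or the gripper's body presses on something with over 40 N, if the wrist force passes 120 N, or if a joint passes its speed limit or range.

## Robot

A 6-joint arm with a two-finger parallel gripper is mounted at the origin on the work surface. World frame = base frame: x ahead of the robot, y to its left, z up, the work surface at z = 0. Lengths are in m, angles in rad, forces in N, time in s.
With the tool pointing down it reaches from about 0.275 to 1 m from the base axis. Payload 8.4 kg.
Tool frame: the origin (TCP) lies on the centre line of the jaws, within the pads' length; the fingertips stand 19 mm ahead of it and the grasp point (between the pads) is the TCP (manip.tcp_to_tips is the distance from the TCP to the fingertips, in m); z points along the fingers, y is the direction in which the jaws open and shut (so a half turn about z gives the same grasp; the last joint's range is limited). The gripper opens to 85 mm and grips with 20 to 120 N. Pads are 22 mm wide; open, the fingers measure 114 mm over their backs; the gripper's body (76 mm by 85 mm) begins 54 mm behind the grasp point. The pads swing forward as they close: fully open they stand 13 mm farther back than shut.
Start: joints at [-1.134, 0.353, 1.633, -0, 1.155, -0.002], TCP at [0.266, -0.566, 0.25] pointing down, gripper open.
Joint ranges: [-2.63, 2.63], [-0.92, 2.1], [0.06, 2.66], [-1.3, 4.44], [0, 2.69], [-3.02, 3.02]. Speed limits (rad/s): [2.22, 2.22, 2.79, 3.14, 3.14, 3.14].

## Interface

Orientations are given as a rotation vector (axis times angle).
In Python, from station import manip gives the robot as it stands.
- The arm moves only by the tool apply_moves, never from a script. Its argument "series" is one flat list of numbers, 7 for each row, row after row: the shift along the tool's x, y, z in mm, then the turn, a rotation vector about the tool's x, y, z in degrees, then the opening, from 0 (shut) to 1 (fully open). A call has 1 to 10 rows; each row shifts and turns the pose as measured when the row begins, along the tool's axes as they then stand; what a row does not reach is not made up. A row lasts 1/8 s, in which the tool goes at most 62.5 mm and 10.7 degrees, less where a joint would pass 70% of its speed; a pose out of reach is approached as far as the arm can. A call is refused whole if a number of a shift passes 62.5 or a number of a turn 10.7, either way. A call with a gripper value outside its range is refused whole. The fingers move at their own pace and stop on an object; the grip force is fixed at half the most. Time passes only in rows, so rows that do not move let the fingers close. It gives the time, the measured TCP pose, the force and the opening at its end, in the units of the state.
- manip.get_obs(): the state, without advancing time (a new reading comes with each control period).
- manip.camera(name): name is "side" or "top"; returns the picture (384x512x3 uint8, red, green, blue); there is no depth.
- manip.get_calibration(name): a dict with "K" (3x3 intrinsics, pixels), "distortion" ([k1, k2, p1, p2, k3] as OpenCV has them; the pictures are not rectified), "eye" and "attitude" of the camera in the world. Camera axes: x right, y up, looking along -z (the intrinsics and any distortion apply to the point x, -y, -z); pixel columns grow to the right and rows downward; lengths in m; the calibration is good to about 2 mm. A picture is of the moment at which its call begins. get_calibration takes no time and is no camera call.
- manip.close_job(): hands the job in, once; it reports no verdict.
The state is a dict: "clock": time; "joints": joint angles; "joint_velocities": joint speeds; "joint_torque": joint torques, N m; "tcp_pos": TCP position; "orientation": TCP orientation; "contact_force": force on the tool from outside, world axes, zero at the start; "ft_torque": the same for the moment, N m; "finger_gap": finger opening in m.
Only numpy, scipy, OpenCV 4.12 (cv2) and the standard library are available. Lean on these libraries where they do the work, as an engineer would, in place of code of your own. Each camera call takes 0.05 s, during which the arm holds its last target. There are 200 camera calls.

## Working session

There is one attempt and no reset: what is moved stays moved. The work goes in short steps, Python scripts to look and compute and a tool call to move; the robot and the scene stay as the last step left them, time stands still between calls to the robot, and variables do not carry over. Pictures are saved under pics/ and viewed, about 8 in all and at most 12, crops included, and the job is handed in when it is done.

Besides the shell and the picture viewer there is one more tool, called as name(argument=value, ...) on one line, values as JSON. apply_moves: Moves the arm, as the interface text tells. Its arguments: {"type":"object","properties":{"series":{"type":"array"}},"required":["series"]}

```bash
mkdir -p pics
python3 - <<'E'
from station import manip
import cv2
for n in("top","side"):
    im=manip.camera(n); cv2.imwrite(f"pics/{n}0.png",im[:,:,::-1])
    c=manip.get_calibration(n); print(n,c)
print(manip.get_obs())
E
```

```text
top {'K': array([[452.95708917,   0.        , 256.1109717 ],
       [  0.        , 452.95708917, 194.4070078 ],
       [  0.        ,   0.        ,   1.        ]]), 'distortion': array([0.02751448, 0.        , 0.        , 0.        , 0.        ]), 'eye': array([ 0.39431898, -0.00931171,  1.24779742]), 'attitude': array([ 0.09368048, -0.07232276, -1.55585935])}
side {'K': array([[462.09933105,   0.        , 250.14809954],
       [  0.        , 462.09933105, 198.01252943],
       [  0.        ,   0.        ,   1.        ]]), 'distortion': array([-0.12367853,  0.        ,  0.        ,  0.        ,  0.        ]), 'eye': array([-0.04667497,  0.69034425,  0.93778383]), 'attitude': array([ 0.35084499, -0.97725194, -2.28746086])}
{'clock': 0.1, 'joints': array([-1.13443501e+00,  3.53588621e-01,  1.63406363e+00,  9.19393810e-06,
        1.15524234e+00, -2.41336772e-03]), 'joint_velocities': array([ 0.00071432, -0.0024508 , -0.00265588,  0.0015683 ,  0.00036639,
       -0.0003672 ]), 'joint_torque': array([ 5.97949092e-04, -6.06356835e+01, -3.42818320e+01, -8.84350811e-06,
        3.95704148e-03, -1.51992867e-05]), 'tcp_pos': array([ 0.26533642, -0.56541718,  0.24962903]), 'orientation': array([-3.06505026e+00, -6.83427330e-01,  4.27181134e-04]), 'contact_force': array([ 1.06655322,  0.38499653, -0.57434997]), 'ft_torque': array([ 0.00651429, -0.03850861,  0.06647818]), 'finger_gap': 0.08547652851460635}
```

View pics/top0.png

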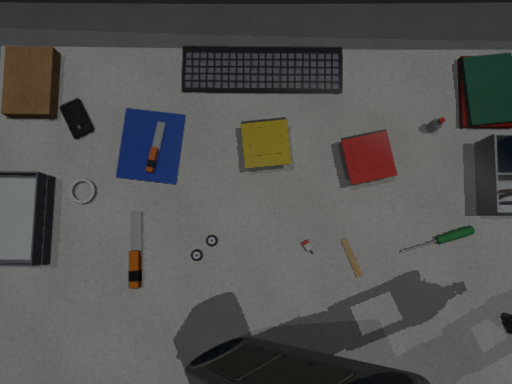

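View pics/side0.png

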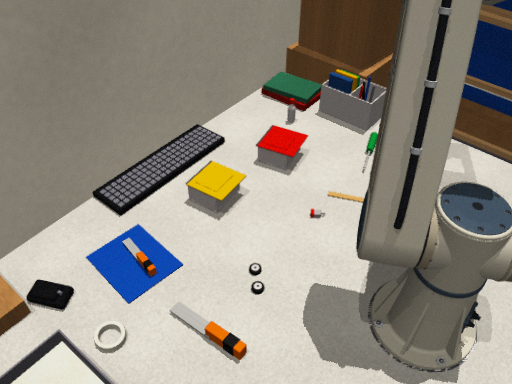

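The top view (up is +x, left is +y) shows the small tool on the blue folder at about (155,148), with its blade pointing up-right. The larger look-alike is at (135,250), the red lid at (369,157) and the yellow lid at (266,144). The side view agrees.

```bash
cat > h.py <<'E'
from station import manip
import numpy as np, cv2
from scipy.spatial.transform import Rotation as R
def snap(n,save=None):
    im=manip.camera(n)
    if save: cv2.imwrite(f"pics/{save}.png",im[:,:,::-1])
    return im
def toplane(n,px,z):
    c=manip.get_calibration(n)
    p=cv2.undistortPoints(np.array(px,float).reshape(-1,1,2),c["K"],c["distortion"]).reshape(-1,2)
    d=R.from_rotvec(c["attitude"]).apply(np.c_[p[:,0],-p[:,1],-np.ones(len(p))])
    return c["eye"]+d*((z-c["eye"][2])/d[:,2])[:,None]
def proj(n,P):
    c=manip.get_calibration(n)
    q=R.from_rotvec(c["attitude"]).inv().apply(np.atleast_2d(P)-c["eye"])*[1,-1,-1]
    return cv2.projectPoints(q,np.zeros(3),np.zeros(3),c["K"],c["distortion"])[0].reshape(-1,2)
def mask(im,lo,hi,roi=None):
    m=cv2.inRange(cv2.cvtColor(im,cv2.COLOR_RGB2HSV),lo,hi)
    if roi:
        k=np.zeros_like(m); x0,y0,x1,y1=roi; k[y0:y1,x0:x1]=255; m&=k
    return m
def biggest(m): return max(cv2.findContours(m,0,2)[0],key=cv2.contourArea)
E
python3 - <<'E'
from h import *
im=cv2.imread("pics/top0.png")[:,:,::-1].copy()
for nm,lo,hi,roi,z in [("red",(0,150,60),(5,255,255),(330,120,410,200),.067),("yel",(22,120,60),(35,255,255),(230,100,300,180),.067),("folder",(105,150,40),(130,255,255),(100,90,200,200),.004),("handle",(5,170,60),(18,255,255),(110,100,190,190),.03)]:
    c=biggest(cv2.dilate(mask(im,lo,hi,roi),np.ones((5,5))) if nm=="handle" else mask(im,lo,hi,roi))
    r=cv2.minAreaRect(cv2.convexHull(c)); b=toplane("top",cv2.boxPoints(r),z)
    print(nm,r,"\n",b.round(4).tolist(),"ctr",b.mean(0).round(4),"sides",np.linalg.norm(np.diff(b,axis=0),axis=1).round(4))
cr=im[100:195,110:200]; cv2.imwrite("pics/crop1.png",cv2.resize(cr,None,fx=6,fy=6,interpolation=cv2.INTER_CUBIC)[:,:,::-1])
s=cv2.imread("pics/side0.png")
cv2.imwrite("pics/crop2.png",cv2.resize(s[110:310,80:320],None,fx=3,fy=3,interpolation=cv2.INTER_CUBIC))
E
```

```text
red ((368.4881896972656, 157.44705200195312), (45.55540466308594, 46.53158950805664), 77.47119140625) 
 [[0.6666, -0.2144, 0.067], [0.6949, -0.3341, 0.067], [0.5764, -0.358, 0.067], [0.5483, -0.2396, 0.067]] ctr [ 0.6215 -0.2865  0.067 ] sides [0.123  0.1209 0.1217]
yel ((265.4257507324219, 143.25741577148438), (45.174686431884766, 46.16972732543945), 84.2894058227539) 
 [[0.7104, 0.0527, 0.067], [0.7241, -0.0695, 0.067], [0.603, -0.0823, 0.067], [0.5893, 0.0388, 0.067]] ctr [ 0.6567 -0.0151  0.067 ] sides [0.123  0.1218 0.1218]
folder ((150.36996459960938, 145.75172424316406), (59.406463623046875, 70.04130554199219), 7.666804790496826) 
 [[0.5715, 0.3977, 0.004], [0.7694, 0.3802, 0.004], [0.7487, 0.2134, 0.004], [0.5514, 0.2334, 0.004]] ctr [0.6602 0.3062 0.004 ] sides [0.1987 0.1681 0.1983]
handle ((152.5, 153.0), (16.0, 11.0), 90.0) 
 [[0.6559, 0.309, 0.03], [0.6563, 0.2788, 0.03], [0.6119, 0.2772, 0.03], [0.6116, 0.3073, 0.03]] ctr [0.6339 0.2931 0.03  ] sides [0.0301 0.0444 0.03  ]
```

View pics/crop1.png

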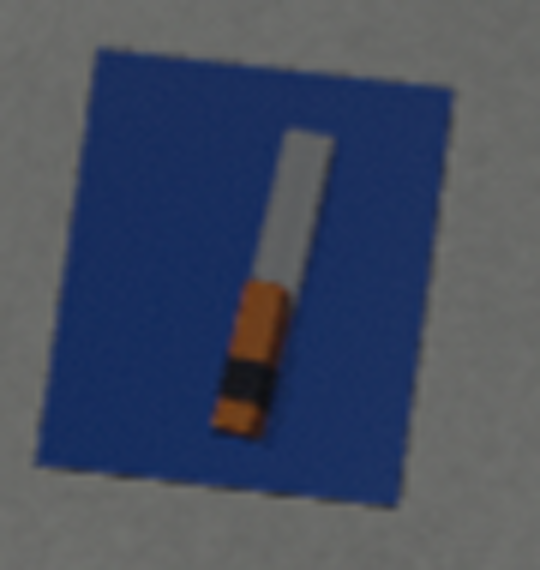

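```bash
cat >> h.py <<'E'
def down(yaw,pitch=0): # tool x along yaw, z down; pitch>0 raises the blade
    return R.from_euler("z",yaw,degrees=True)*R.from_euler("y",-pitch,degrees=True)*R.from_euler("x",180,degrees=True)
def plan(p,yaw,pitch=0):
    o=manip.get_obs(); r=R.from_rotvec(o["orientation"])
    d=r.inv().apply(np.array(p)-o["tcp_pos"])*1000; t=(r.inv()*down(yaw,pitch)).as_rotvec(degrees=True)
    print("t",round(o["clock"],2),"tcp",o["tcp_pos"].round(4),"shift",d.round(1),"turn",t.round(2),"rows",round(max(np.linalg.norm(d)/60,np.linalg.norm(t)/10.5),1),"F",o["contact_force"].round(1),"gap",round(o["finger_gap"],4))
E
python3 - <<'E'
from h import *
im=cv2.imread("pics/top0.png")[:,:,::-1].copy()
m=mask(im,(0,0,90),(180,70,255),(125,112,182,160))
c=biggest(m); r=cv2.minAreaRect(c); b=toplane("top",cv2.boxPoints(r),.013); print(r,b.round(4).tolist())
f=lambda x,y:((x+.5)/6-.5+110,(y+.5)/6-.5+100)
tip=toplane("top",[f(311,131)],.013)[0]; root=toplane("top",[f(277,285)],.013)[0]
top=toplane("top",[f(264,283),f(237,405)],.03)
print("tip",tip,"root",root,"yaw",np.degrees(np.arctan2(*(tip-root)[1::-1])),np.linalg.norm(tip-root))
print("htop",top,np.degrees(np.arctan2(*(top[0]-top[1])[1::-1])))
u=(tip-root)/np.linalg.norm(tip-root); print("grip from tip",tip-.11*u,"from root",root-.035*u,"from htop",top[0]-.035*u)
E
```

```text
((157.9950714111328, 134.14590454101562), (7.157479286193848, 25.48062515258789), 13.240520477294922) [[0.6577, 0.3006, 0.013], [0.7283, 0.2869, 0.013], [0.7238, 0.2673, 0.013], [0.6533, 0.2811, 0.013]]
tip [0.72700566 0.27568541 0.013     ] root [0.65401947 0.28889637 0.013     ] yaw -10.259813047610578 0.07417219091262647
htop [[0.65129674 0.29075761 0.03      ]
 [0.59483154 0.30093975 0.03      ]] -10.222058441706317
grip from tip [0.61876454 0.29527774 0.013     ] from root [0.61957911 0.29513029 0.013     ] from htop [0.61685638 0.29699154 0.03      ]
```

View pics/crop2.png

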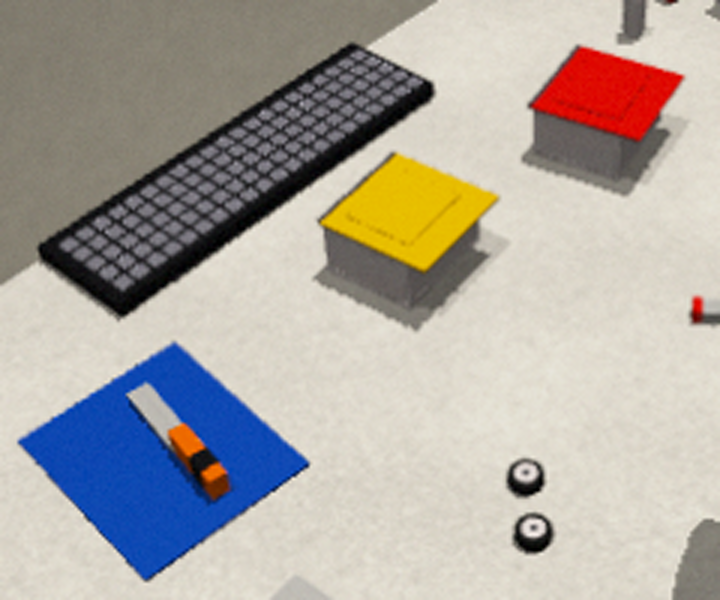

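The side crop shows the red lid overhanging on the robot's side, and the tool lying level on the folder. I get the grip point at about (0.6185, 0.2955) with yaw -10.3°.

```bash
python3 -c "
from h import *
plan([.6185,.2955,.15],-10.3)"
```

```text
t 0.1 tcp [ 0.2653 -0.5654  0.2496] shift [ 685.4 -629.2  100.5] turn [-7.000e-02  2.000e-02  3.544e+01] rows 15.6 F [ 1.1  0.4 -0.6] gap 0.0855
```

apply_moves(series=[43,-39,0,0,0,0,1,43,-39,0,0,0,0,1,43,-39,0,0,0,0,1,43,-39,0,0,0,0,1,43,-39,0,0,0,0,1,43,-39,0,0,0,0,1,43,-39,0,0,0,0,1,43,-39,0,0,0,0,1,43,-39,0,0,0,0,1,43,-39,0,0,0,0,1])

```text
clock: 1.35
tcp_pos: [0.4937, -0.0166, 0.2482]
orientation: [-3.067, -0.672, -0.0]
contact_force: [0.6, -1.7, 1.2]
finger_gap: 0.0856
```

apply_moves(series=[43,-39,0,0,0,0,1,43,-39,0,0,0,0,1,43,-39,0,0,0,0,1,43,-39,0,0,0,0,1,43,-39,0,0,0,0,1,0,0,0,0,0,10,1,0,0,0,0,0,10,1,0,0,0,0,0,10,1,0,0,0,0,0,0,1])

```text
clock: 2.48
tcp_pos: [0.6088, 0.2654, 0.2443]
orientation: [3.137, -0.156, -0.007]
contact_force: [0.5, -0.3, -0.3]
finger_gap: 0.0855
```

```bash
python3 -c "
from h import *
plan([.6185,.2955,.10],-10.3)"
```

```text
t 2.48 tcp [0.6088 0.2654 0.2443] shift [  7.3 -31.  144.2] turn [0.06 0.25 4.61] rows 2.5 F [ 0.5 -0.3 -0.3] gap 0.0855
```

apply_moves(series=[3,-16,48,0,0,4.6,1,3,-16,48,0,0,0,1,0,0,46,0,0,0,1,0,0,0,0,0,0,1])

```text
clock: 2.98
tcp_pos: [0.6198, 0.2969, 0.0997]
orientation: [-3.131, 0.259, 0.004]
contact_force: [-0.8, -0.3, 0.7]
finger_gap: 0.0849
```

```bash
python3 -c "
from h import *
plan([.6185,.2955,.026],-10.3)
im=snap('side','s1')
cv2.imwrite('pics/s1c.png',cv2.resize(im[160:340,60:240],None,fx=3.3,fy=3.3,interpolation=cv2.INTER_CUBIC)[:,:,::-1])
print(proj('side',[.6185,.2955,.03]))"
```

```text
t 2.98 tcp [0.6198 0.2969 0.0997] shift [-0.8  1.5 73.7] turn [0.   0.14 0.84] rows 1.2 F [-0.8 -0.3  0.7] gap 0.0849
[[145.70591651 259.10988485]]
```

View pics/s1c.png

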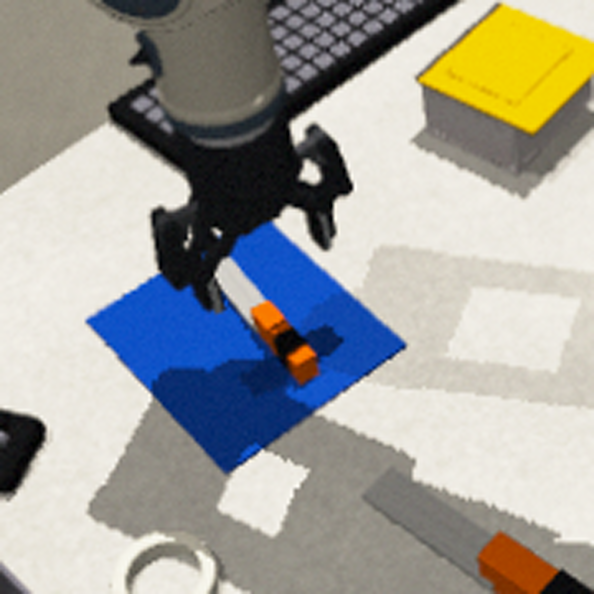

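The fingers are above the handle. My estimated centre projects to crop (283,327), and the handle's top is at about (285,335), so they agree. Going down.

apply_moves(series=[-1,1.5,40,0,0,0.8,1,0,0,24,0,0,0,1,0,0,9,0,0,0,1,0,0,0,0,0,0,1])

```text
clock: 3.52
tcp_pos: [0.6271, 0.2989, 0.0385]
orientation: [-3.12, 0.273, -0.021]
contact_force: [-0.2, 0.1, -0.3]
finger_gap: 0.0856
```

```bash
python3 -c "
from h import *
plan([.6185,.2955,.026],-10.3)"
```

```text
t 3.52 tcp [0.6271 0.2989 0.0385] shift [-8.   4.9 12.4] turn [-0.62 -0.73  0.31] rows 0.3 F [-0.2  0.1 -0.3] gap 0.0856
```

apply_moves(series=[-8,5,0,-0.6,-0.7,0.3,1,0,0,6,0,0,0,1,0,0,0,0,0,0,1])

```text
clock: 3.9
tcp_pos: [0.6196, 0.2959, 0.0358]
orientation: [-3.127, 0.281, -0.006]
contact_force: [0.4, 0.1, 0.3]
finger_gap: 0.0857
```

```bash
python3 -c "
from h import *
plan([.6185,.2955,.026],-10.3)
print(manip.get_obs()['joints'].round(3))"
```

```text
t 3.9 tcp [0.6196 0.2959 0.0358] shift [-1.   0.6  9.8] turn [-0.13 -0.2   0.02] rows 0.2 F [0.4 0.1 0.3] gap 0.0857
[ 0.443  0.682  1.625 -0.     0.83   2.194]
```

apply_moves(series=[-1,0.5,9,0,0,0,1,0,0,0,0,0,0,1])

```text
clock: 4.15
tcp_pos: [0.6184, 0.2955, 0.0263]
orientation: [-3.127, 0.281, -0.006]
contact_force: [-0.6, -0.9, 0.4]
finger_gap: 0.0853
```

```bash
python3 -c "
from h import *
plan([.6185,.2955,.026],-10.3)"
```

```text
t 4.15 tcp [0.6184 0.2955 0.0263] shift [0.1 0.  0.3] turn [-0.14 -0.2   0.03] rows 0.0 F [-0.6 -0.9  0.4] gap 0.0853
```

apply_moves(series=[0,0,0,0,0,0,0,0,0,0,0,0,0,0,0,0,0,0,0,0,0,0,0,0,0,0,0,0,0,0,0,0,0,0,0])

```text
clock: 4.78
tcp_pos: [0.6189, 0.2958, 0.0266]
orientation: [-3.127, 0.281, -0.007]
contact_force: [-0.1, -0.1, -1.3]
finger_gap: 0.0168
```

apply_moves(series=[0,0,0,0,0,0,0,0,0,-30,0,0,0,0,0,0,-50,0,0,0,0,0,0,-50,0,0,0,0,0,0,0,0,0,0,0])

```text
clock: 5.4
tcp_pos: [0.6174, 0.2951, 0.1587]
orientation: [-3.128, 0.281, -0.002]
contact_force: [-0.4, 1.0, -0.9]
finger_gap: 0.0171
```

```bash
python3 -c "
from h import *
u=np.array([np.cos(np.radians(12.4)),np.sin(np.radians(12.4))])
lip=np.array([.5624,-.2988]); print(lip-.125*u, lip-.092*u)
p=lip-.18*u
plan([p[0],p[1],.17],12.4)
im=snap('side','s2')
cv2.imwrite('pics/s2c.png',cv2.resize(im[60:320,40:300],None,fx=2.3,fy=2.3,interpolation=cv2.INTER_CUBIC)[:,:,::-1])
"
```

```text
[ 0.44031597 -0.32564192] [ 0.47254615 -0.31855565]
t 5.4 tcp [0.6174 0.2951 0.1587] shift [-114.3  663.6  -12.1] turn [ -0.03  -0.09 -22.67] rows 11.2 F [-0.4  1.  -0.9] gap 0.0171
```

View pics/s2c.png

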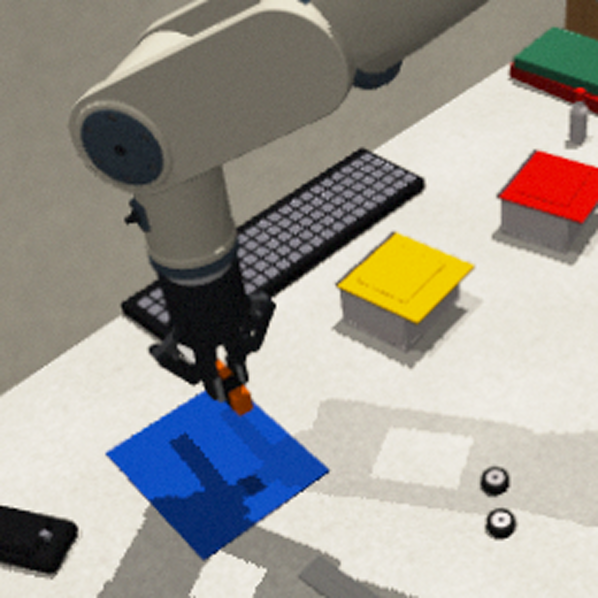

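The tool is lifted and held, and its shadow looks level. Moving to a point in front of the red box.

apply_moves(series=[-20,55,0,0,0,0,0,-20,55,0,0,0,0,0,-10,57,0,0,0,0,0,-10,57,0,0,0,0,0,-10,57,0,0,0,0,0,-10,57,0,0,0,0,0,-10,57,0,0,0,0,0,-10,57,0,0,0,0,0,-10,57,0,0,0,0,0,-5,57,0,0,0,0,0])

```text
clock: 6.7
tcp_pos: [0.3872, -0.2536, 0.1445]
orientation: [3.128, -0.27, -0.034]
contact_force: [0.5, 0.1, -1.0]
finger_gap: 0.0166
```

apply_moves(series=[0,57,0,0,0,0,0,0,40,0,0,0,0,0,0,0,0,0,0,-8,0,0,0,0,0,0,-8,0,0,0,0,0,0,-6,0,0,0,0,0,0,0,0])

```text
clock: 7.45
tcp_pos: [0.3624, -0.3525, 0.1356]
orientation: [-3.109, -0.337, 0.05]
contact_force: [0.2, 0.7, -0.4]
finger_gap: 0.0165
```

```bash
python3 -c "
from h import *
p=[.3866,-.3375]
plan([p[0],p[1],.17],12.4)
im=snap('side','s3'); t=snap('top','t3')
# full views side by side crop
a=cv2.resize(im[80:300,230:470],None,fx=1.65,fy=1.65); b=cv2.resize(t[90:310,280:512],None,fx=1.65,fy=1.65)
cv2.imwrite('pics/c3.png',np.hstack([a,b])[:,:,::-1])
for q in ('side','top'): print(proj(q,[[.5624,-.2988,.062],[.5483,-.2396,.067],[.5764,-.358,.067]]))
"
```

```text
t 7.45 tcp [ 0.3624 -0.3525  0.1356] shift [ 25.8 -10.1 -35.1] turn [-1.01  1.72 -0.04] rows 0.7 F [ 0.2  0.7 -0.4] gap 0.0165
[[300.61857734 145.91224673]
 [293.40568222 155.57164077]
 [307.67091841 134.31984093]]
[[372.9518438  179.92309721]
 [350.71599236 184.73384996]
 [396.14613018 174.62033412]]
```

View pics/c3.png

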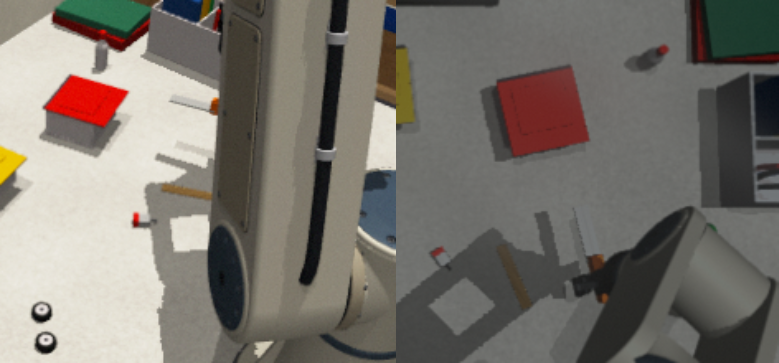

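```bash
python3 -c "
from h import *
u=np.array([np.cos(np.radians(12.4)),np.sin(np.radians(12.4))])
p=np.array([.5624,-.2988])-.15*u
plan([p[0],p[1],.0676],12.4)
"
```

```text
t 7.55 tcp [ 0.3627 -0.3526  0.1359] shift [58.6 -8.6 66.8] turn [-0.98  1.71 -0.13] rows 1.5 F [-0.  -0.   0.3] gap 0.0167
```

apply_moves(series=[29,-4,22,-1,1.7,0,0,25,-4,22,0,0,0,0,0,0,14,0,0,0,0,0,0,0,0,0,0,0])

```text
clock: 8.05
tcp_pos: [0.4135, -0.3324, 0.0748]
orientation: [3.124, 0.325, -0.0]
contact_force: [0.1, 0.9, -0.1]
finger_gap: 0.0168
```

```bash
python3 -c "
from h import *
u=np.array([np.cos(np.radians(12.4)),np.sin(np.radians(12.4))])
p=np.array([.5624,-.2988])-.15*u
plan([p[0],p[1],.0676],12.4)
"
```

```text
t 8.05 tcp [ 0.4135 -0.3324  0.0748] shift [ 2.7 -0.9  7.2] turn [ 0.02  0.01 -0.53] rows 0.1 F [ 0.1  0.9 -0.1] gap 0.0168
```

apply_moves(series=[2.5,-1,7,0,0,-0.5,0,0,0,0,0,0,0,0])

```text
clock: 8.3
tcp_pos: [0.4152, -0.3315, 0.0681]
orientation: [3.123, 0.337, 0.0]
contact_force: [-0.7, -0.2, -1.1]
finger_gap: 0.0167
```

```bash
python3 -c "
from h import *
u=np.array([np.cos(np.radians(12.4)),np.sin(np.radians(12.4))])
p=np.array([.5624,-.2988])-.092*u
plan([p[0],p[1],.0676],12.4)
o=manip.get_obs(); r=R.from_rotvec(o['orientation'])
tip=o['tcp_pos']+r.apply([.11,0,.0136])
print('tip exp',tip, proj('side',tip),proj('top',tip))
im=snap('side','s4'); t=snap('top','t4')
a=cv2.resize(im[110:180,255:375],None,fx=6.4,fy=6.4,interpolation=cv2.INTER_CUBIC)[:, :400]; b=cv2.resize(t[130:220,330:420],None,fx=5,fy=5,interpolation=cv2.INTER_CUBIC)[:448,:390]
cv2.imwrite('pics/c4.png',np.hstack([a,b[:a.shape[0]]])[:,:,::-1]) if a.shape[0]<=b.shape[0] else print(a.shape,b.shape)
"
```

```text
t 8.3 tcp [ 0.4152 -0.3315  0.0681] shift [58.8 -0.4  0.6] turn [ 0.05 -0.   -0.08] rows 1.0 F [-0.7 -0.2 -1.1] gap 0.0167
tip exp [ 0.52265663 -0.30799963  0.0545542 ] [[312.65693229 151.40331927]] [[375.97528116 195.30052631]]
```

View pics/c4.png

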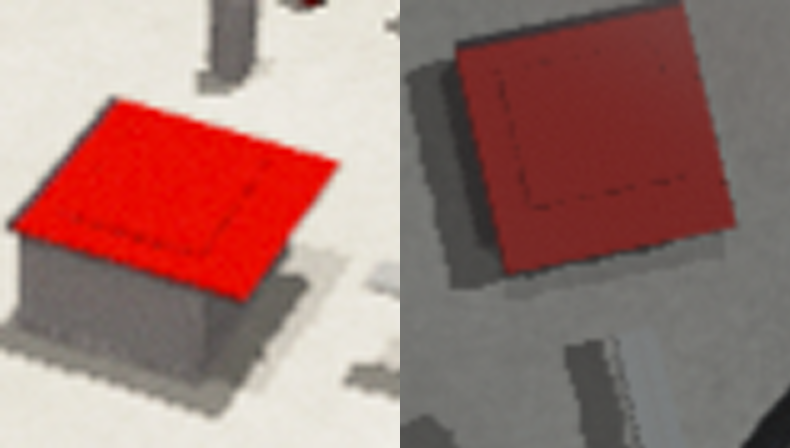

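The blade tip is in front of the middle of the red lip. It is at about (377,197) in the top view against (376,195) expected, so up to 4 mm short, and aligned sideways. I'll slide it in low and watch the force.

apply_moves(series=[30,0,0,0,0,0,0,20,0,0,0,0,0,0,8,0,0,0,0,0,0,0,0,0,0,0,0,0])

```text
clock: 8.9
tcp_pos: [0.4735, -0.3198, 0.0699]
orientation: [3.121, 0.335, 0.002]
contact_force: [-0.0, 1.2, -0.6]
finger_gap: 0.0167
```

```bash
python3 -c "
from h import *
u=np.array([np.cos(np.radians(12.4)),np.sin(np.radians(12.4))])
p=np.array([.5624,-.2988])-.092*u
plan([p[0],p[1],.0676],12.4)
im=snap('side','s5'); t=snap('top','t5')
a=cv2.resize(im[110:180,255:335],None,fx=5,fy=5,interpolation=cv2.INTER_CUBIC); b=cv2.resize(t[140:210,330:410],None,fx=5,fy=5,interpolation=cv2.INTER_CUBIC)
cv2.imwrite('pics/c5.png',np.hstack([a,b])[:,:,::-1])
"
```

```text
t 8.9 tcp [ 0.4735 -0.3198  0.0699] shift [-0.7 -1.5  2.3] turn [ 0.16 -0.07 -0.13] rows 0.0 F [-0.   1.2 -0.6] gap 0.0167
```

View pics/c5.png

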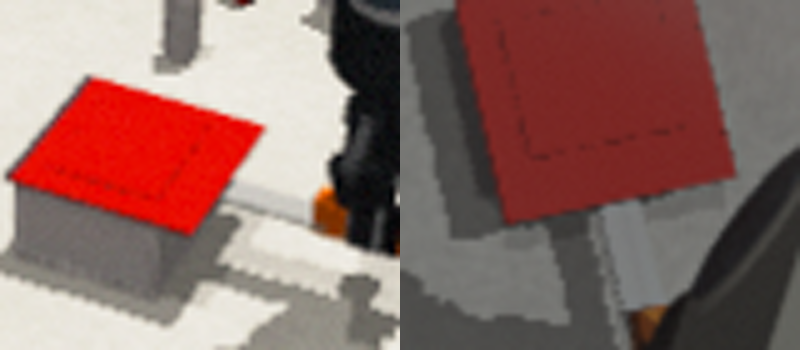

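The blade is under the middle of the lip with no contact force. About 18 mm is inserted. Lifting now.

apply_moves(series=[0,0,-5,0,0,0,0,0,0,-6,0,0,0,0,0,0,-6,0,0,0,0,0,0,0,0,0,0,0])

```text
clock: 9.5
tcp_pos: [0.4712, -0.32, 0.088]
orientation: [3.122, 0.333, 0.0]
contact_force: [-0.1, 0.2, -0.4]
finger_gap: 0.0171
```

```bash
cat >> h.py <<'E'
def arc(th,r=.106):
    a=np.radians(th); u=np.array([np.cos(np.radians(12.4)),np.sin(np.radians(12.4))])
    fx=-r*np.cos(a)-.0025*np.sin(a); fz=r*np.sin(a)-.0025*np.cos(a)
    xy=np.array([.5624,-.2988])+(.124+fx-.110)*u
    return [*xy,.0645+fz+.0136]
E
python3 -c "
from h import *
for th in (0,10,20,30): plan(arc(th),12.4)
"
```

```text
t 9.5 tcp [ 0.4712 -0.32    0.088 ] shift [ 1.6 -1.1 12.4] turn [ 0.1   0.01 -0.23] rows 0.2 F [-0.1  0.2 -0.4] gap 0.0171
t 9.5 tcp [ 0.4712 -0.32    0.088 ] shift [ 2.8 -1.1 -6. ] turn [ 0.1   0.01 -0.23] rows 0.1 F [-0.1  0.2 -0.4] gap 0.0171
t 9.5 tcp [ 0.4712 -0.32    0.088 ] shift [  7.2  -1.1 -24. ] turn [ 0.1   0.01 -0.23] rows 0.4 F [-0.1  0.2 -0.4] gap 0.0171
t 9.5 tcp [ 0.4712 -0.32    0.088 ] shift [ 14.6  -1.1 -40.9] turn [ 0.1   0.01 -0.23] rows 0.7 F [-0.1  0.2 -0.4] gap 0.0171
```

apply_moves(series=[3,-1,-8,0,0,0,0,3,0,-8,0,0,0,0,4,0,-8,0,0,0,0,4,0,-8,0,0,0,0,4,0,-8,0,0,0,0,0,0,0,0,0,0,0])

```text
clock: 10.25
tcp_pos: [0.49, -0.3148, 0.1313]
orientation: [3.122, 0.333, 0.0]
contact_force: [-0.0, 1.2, -0.3]
finger_gap: 0.0169
```

```bash
python3 -c "
from h import *
for th in (30,40,50,60,70): plan(arc(th),12.4)
im=snap('side','s6'); t=snap('top','t6')
a=cv2.resize(im[90:170,245:345],None,fx=4,fy=4,interpolation=cv2.INTER_CUBIC); b=cv2.resize(t[130:210,320:420],None,fx=4,fy=4,interpolation=cv2.INTER_CUBIC)
cv2.imwrite('pics/c6.png',np.hstack([a,b])[:,:,::-1])
"
```

```text
t 10.25 tcp [ 0.49   -0.3148  0.1313] shift [-4.9 -0.1  2.3] turn [ 0.11 -0.   -0.21] rows 0.1 F [-0.   1.2 -0.3] gap 0.0169
t 10.25 tcp [ 0.49   -0.3148  0.1313] shift [  5.4  -0.1 -13.1] turn [ 0.11 -0.   -0.21] rows 0.2 F [-0.   1.2 -0.3] gap 0.0169
t 10.25 tcp [ 0.49   -0.3148  0.1313] shift [ 18.1  -0.1 -26.4] turn [ 0.11 -0.   -0.21] rows 0.5 F [-0.   1.2 -0.3] gap 0.0169
t 10.25 tcp [ 0.49   -0.3148  0.1313] shift [ 33.   -0.1 -37.4] turn [ 0.11 -0.   -0.21] rows 0.8 F [-0.   1.2 -0.3] gap 0.0169
t 10.25 tcp [ 0.49   -0.3148  0.1313] shift [ 49.6  -0.2 -45.6] turn [ 0.11 -0.   -0.21] rows 1.1 F [-0.   1.2 -0.3] gap 0.0169
```

View pics/c6.png

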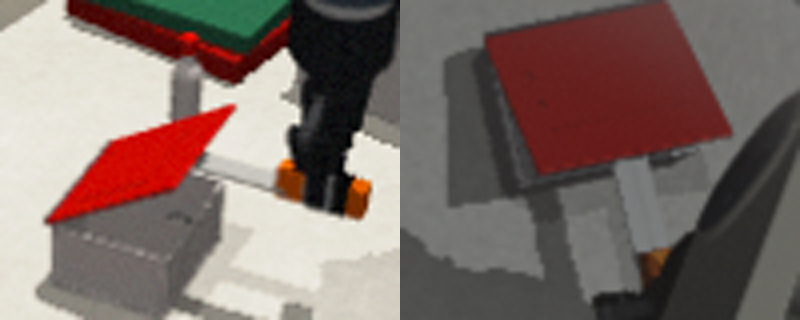

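The red lid is up by about 32° on the blade, and the yellow lid is untouched. Continuing the arc.

apply_moves(series=[4,0,-8,0,0,0,0,5,0,-8,0,0,0,0,6,0,-7,0,0,0,0,6,0,-7,0,0,0,0,7,0,-6,0,0,0,0,7,0,-5,0,0,0,0,8,0,-4,0,0,0,0,8,0,-4,0,0,0,0,0,0,0,0,0,0,0])

```text
clock: 11.48
tcp_pos: [0.5428, -0.3028, 0.1825]
orientation: [3.123, 0.333, -0.002]
contact_force: [-0.2, 0.6, -0.7]
finger_gap: 0.0169
```

```bash
python3 -c "
from h import *
for th in (60,70,80,86): plan(arc(th),12.4)
"
```

```text
t 11.47 tcp [ 0.5428 -0.3028  0.1825] shift [-21.2   0.4  13.9] turn [ 0.03  0.07 -0.21] rows 0.4 F [-0.2  0.6 -0.7] gap 0.0169
t 11.47 tcp [ 0.5428 -0.3028  0.1825] shift [-4.6  0.3  5.6] turn [ 0.03  0.07 -0.21] rows 0.1 F [-0.2  0.6 -0.7] gap 0.0169
t 11.47 tcp [ 0.5428 -0.3028  0.1825] shift [13.1  0.3  0.4] turn [ 0.03  0.07 -0.21] rows 0.2 F [-0.2  0.6 -0.7] gap 0.0169
t 11.47 tcp [ 0.5428 -0.3028  0.1825] shift [24.1  0.2 -1.2] turn [ 0.03  0.07 -0.21] rows 0.4 F [-0.2  0.6 -0.7] gap 0.0169
```

apply_moves(series=[8,0,-1,0,0,0,0,5,0,0,0,0,0,0,0,0,0,0,0,0,0,-20,0,0,0,0,0,0,-40,0,0,0,0,0,0,-50,0,0,0,0,0,0,-50,0,0,0,0,0,0,0,0,0,0,0,0,0])

```text
clock: 12.48
tcp_pos: [0.3907, -0.3338, 0.1825]
orientation: [-3.124, -0.335, 0.005]
contact_force: [-0.2, -0.7, 0.1]
finger_gap: 0.0167
```

```bash
python3 -c "
from h import *
plan([.6185,.2955,.12],-10.3)
im=snap('side','s7'); t=snap('top','t7')
a=cv2.resize(im[70:190,160:360],None,fx=2,fy=2,interpolation=cv2.INTER_CUBIC); b=cv2.resize(t[100:220,230:430],None,fx=2,fy=2,interpolation=cv2.INTER_CUBIC)
cv2.imwrite('pics/c7.png',np.hstack([a,b])[:,:,::-1])
"
```

```text
t 12.47 tcp [ 0.3907 -0.3338  0.1825] shift [ 356.1 -566.7   61.6] turn [1.000e-02 2.000e-01 2.253e+01] rows 11.2 F [-0.2 -0.7  0.1] gap 0.0167
```

View pics/c7.png

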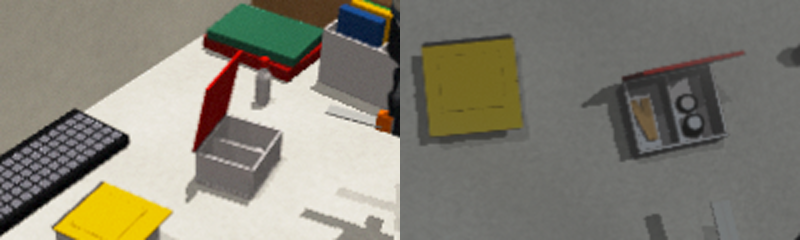

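The red lid stands open by roughly 75–85° and stays there. The yellow lid is shut. Checking the angle by number, then carrying the tool back.

```bash
python3 -c "
from h import *
u=np.array([np.cos(np.radians(12.4)),np.sin(np.radians(12.4))]); v=np.array([u[1],-u[0]])
for th in (60,70,75,80,85,90):
    a=np.radians(th); q=np.array([.5624,-.2988])+u*(.124-.124*np.cos(a))
    P=[[*(q+.062*s*v),.0645+.124*np.sin(a)] for s in(1,-1)]
    print(th,proj('side',P).round(1).tolist(),proj('top',P).round(1).tolist())
"
```

```text
60 [[292.2, 101.3], [275.5, 121.4]] [[403.6, 143.3], [352.9, 153.8]]
70 [[286.5, 97.2], [269.5, 117.1]] [[402.9, 134.6], [351.8, 145.1]]
75 [[283.5, 95.5], [266.4, 115.3]] [[402.3, 130.1], [351.1, 140.6]]
80 [[280.5, 94.0], [263.1, 113.7]] [[401.5, 125.6], [350.4, 136.2]]
85 [[277.3, 92.8], [259.8, 112.4]] [[400.7, 121.1], [349.5, 131.7]]
90 [[274.2, 91.8], [256.5, 111.3]] [[399.7, 116.7], [348.5, 127.3]]
```

apply_moves(series=[10,-50,0,0,0,0,0,15,-50,0,0,0,0,0,35,-47,0,0,0,0,0,35,-47,0,0,0,0,0,35,-47,0,0,0,0,0,35,-47,0,0,0,0,0,35,-47,0,0,0,0,0,35,-47,0,0,0,0,0,35,-47,0,0,0,0,0,35,-47,0,0,0,0,0])

```text
clock: 13.82
tcp_pos: [0.6031, 0.2148, 0.1846]
orientation: [3.119, 0.339, 0.017]
contact_force: [0.9, 0.0, -0.8]
finger_gap: 0.017
```

apply_moves(series=[28,-47,0,0,0,0,0,15,-30,0,0,0,0,0,0,0,0,0,0,8,0,0,0,0,0,0,8,0,0,0,0,0,0,6,0,0,0,0,0,0,0,0])

```text
clock: 14.58
tcp_pos: [0.6305, 0.315, 0.1823]
orientation: [-3.13, 0.261, -0.022]
contact_force: [0.8, 0.4, -1.3]
finger_gap: 0.0171
```

```bash
python3 -c "
from h import *
plan([.6185,.2955,.0275],-10.3)
"
```

```text
t 14.57 tcp [0.6305 0.315  0.1823] shift [-10.7  21.6 154.6] turn [-0.13 -0.78  0.76] rows 2.6 F [ 0.8  0.4 -1.3] gap 0.0171
```

Corner pixels (280,96) in the side view and (402.5,126) in the top view put the lid at about 80°. Lowering the tool back.

apply_moves(series=[-5,11,50,0,-0.8,0.8,0,-5,10,45,0,0,0,0,0,0,30,0,0,0,0,0,0,0,0,0,0,0])

```text
clock: 15.08
tcp_pos: [0.619, 0.2987, 0.0549]
orientation: [-3.126, 0.263, -0.004]
contact_force: [-0.7, 0.1, -0.7]
finger_gap: 0.0171
```

```bash
python3 -c "
from h import *
plan([.6185,.2955,.0275],-10.3)
"
```

```text
t 15.07 tcp [0.619  0.2987 0.0549] shift [ 0.   3.3 27.3] turn [-0.29 -0.14  0.68] rows 0.5 F [-0.7  0.1 -0.7] gap 0.0171
```

apply_moves(series=[0,3,12,-0.3,-0.1,0.7,0,0,0,7,0,0,0,0,0,0,0,0,0,0,0])

```text
clock: 15.45
tcp_pos: [0.6206, 0.2971, 0.0378]
orientation: [-3.127, 0.28, -0.007]
contact_force: [0.5, -0.2, -0.8]
finger_gap: 0.0166
```

```bash
python3 -c "
from h import *
plan([.6185,.2955,.027],-10.3)
im=snap('side','s8')
cv2.imwrite('pics/s8c.png',cv2.resize(im[200:310,80:200],None,fx=5,fy=5,interpolation=cv2.INTER_CUBIC)[:,:,::-1])
"
```

```text
t 15.45 tcp [0.6206 0.2971 0.0378] shift [-1.8  1.9 10.8] turn [-0.12 -0.25  0.07] rows 0.2 F [ 0.5 -0.2 -0.8] gap 0.0166
```

View pics/s8c.png

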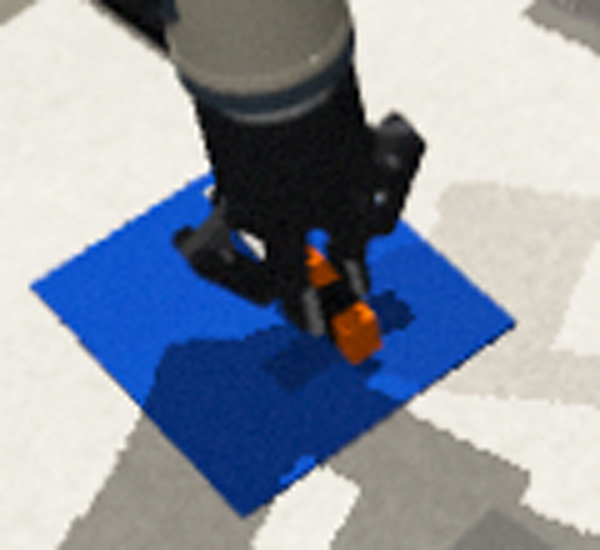

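The handle is just above the folder and still level in the grip. I'll lower it gently while watching the force.

apply_moves(series=[-1,1.5,6,0,0,0,0,0,0,2,0,0,0,0,0,0,0,0,0,0,0])

```text
clock: 15.88
tcp_pos: [0.6201, 0.2961, 0.0309]
orientation: [-3.126, 0.279, -0.01]
contact_force: [0.3, -0.3, -1.4]
finger_gap: 0.0168
```

```bash
python3 -c "
from h import *
plan([.6185,.2955,.0262],-10.3)"
```

```text
t 15.88 tcp [0.6201 0.2961 0.0309] shift [-1.5  0.9  4.7] turn [-0.2  -0.35  0.08] rows 0.1 F [ 0.3 -0.3 -1.4] gap 0.0168
```

apply_moves(series=[0,0,4,-0.2,-0.4,0,0,0,0,0,0,0,0,0])

```text
clock: 16.12
tcp_pos: [0.6203, 0.2962, 0.0268]
orientation: [-3.129, 0.28, 0.002]
contact_force: [-0.0, -0.5, 0.1]
finger_gap: 0.0174
```

apply_moves(series=[0,0,1,0,0,0,0,0,0,0,0,0,0,0])

```text
clock: 16.38
tcp_pos: [0.6205, 0.2963, 0.0266]
orientation: [-3.129, 0.28, 0.001]
contact_force: [-0.3, 0.5, -0.3]
finger_gap: 0.017
```

apply_moves(series=[0,0,1.5,0,0,0,0,0,0,0,0,0,0,0])

```text
clock: 16.62
tcp_pos: [0.6207, 0.2965, 0.0267]
orientation: [-3.129, 0.28, 0.001]
contact_force: [0.5, 0.1, -0.4]
finger_gap: 0.0169
```

The TCP has stopped at the height it had at the pick (0.0266), so the tool rests on the folder. Releasing.

apply_moves(series=[0,0,0,0,0,0,0.4,0,0,0,0,0,0,1,0,0,0,0,0,0,1,0,0,0,0,0,0,1,0,0,-15,0,0,0,1,0,0,-40,0,0,0,1,0,0,-60,0,0,0,1,0,0,-60,0,0,0,1,0,0,-40,0,0,0,1,0,0,0,0,0,0,1])

```text
clock: 17.88
tcp_pos: [0.621, 0.2964, 0.2531]
orientation: [-3.127, 0.279, -0.003]
contact_force: [0.6, 1.5, 0.0]
finger_gap: 0.0855
```

apply_moves(series=[-40,40,0,0,0,0,1,-40,40,0,0,0,0,1,-40,40,0,0,0,0,1,-40,40,0,0,0,0,1,0,0,0,0,0,0,1])

```text
clock: 18.5
tcp_pos: [0.4273, 0.163, 0.2505]
orientation: [-3.128, 0.279, 0.0]
contact_force: [-0.0, 0.8, -0.5]
finger_gap: 0.0853
```

```bash
python3 -c "
from h import *
o=manip.get_obs(); print(o['clock'],o['tcp_pos'],o['contact_force'])
im=snap('side','s9'); t=snap('top','t9')
b=cv2.resize(t[80:220,100:420],None,fx=2.4,fy=2.4,interpolation=cv2.INTER_CUBIC)
a=cv2.resize(im[70:310,80:340],None,fx=1,fy=1)
c=np.zeros((b.shape[0]+240,768,3),np.uint8); c[:b.shape[0]]=b; c[b.shape[0]:,:260]=a
cv2.imwrite('pics/c9.png',c[:,:,::-1])
"
```

```text
18.5 [0.42729571 0.16304193 0.25054537] [-0.00894809  0.80878109 -0.52334131]
```

The viewer has no pictures left, so I'll check the final state by colour masks.

Run:
```python
from h import *
for n,rh,rr,ry in (("top",(110,100,190,190),(330,100,420,200),(230,100,300,180)),("side",(80,215,190,310),(240,80,310,170),(180,150,250,215))):
    for f in ("0","9"):
        im=cv2.imread(f"pics/{n}{0}.png" if f=="0" else f"pics/{n[0]}9.png")[:,:,::-1].copy()
        for nm,lo,hi,roi in (("orange",(5,170,60),(18,255,255),rh),("red",(0,150,40),(5,255,255),rr),("yel",(22,120,60),(35,255,255),ry)):
            y,x=np.nonzero(mask(im,lo,hi,roi)); print(n,f,nm,len(x),(x.mean().round(1),y.mean().round(1),x.min(),y.min(),x.max(),y.max()) if len(x) else "")
```

```text
top 0 orange 101 (np.float64(151.8), np.float64(157.5), np.int64(146), np.int64(147), np.int64(156), np.int64(171))
top 0 red 1970 (np.float64(367.6), np.float64(158.7), np.int64(342), np.int64(135), np.int64(396), np.int64(184))
top 0 yel 2087 (np.float64(265.4), np.float64(143.2), np.int64(241), np.int64(119), np.int64(290), np.int64(167))
top 9 orange 97 (np.float64(152.7), np.float64(156.9), np.int64(148), np.int64(147), np.int64(157), np.int64(170))
top 9 red 9 (np.float64(355.6), np.float64(135.6), np.int64(352), np.int64(135), np.int64(359), np.int64(136))
top 9 yel 2087 (np.float64(265.4), np.float64(143.2), np.int64(241), np.int64(119), np.int64(290), np.int64(167))
side 0 orange 169 (np.float64(145.7), np.float64(262.6), np.int64(136), np.int64(251), np.int64(155), np.int64(275))
side 0 red 1187 (np.float64(283.3), np.float64(131.8), np.int64(257), np.int64(88), np.int64(309), np.int64(156))
side 0 yel 1261 (np.float64(216.1), np.float64(180.2), np.int64(187), np.int64(161), np.int64(245), np.int64(200))
side 9 orange 170 (np.float64(146.0), np.float64(261.8), np.int64(136), np.int64(250), np.int64(156), np.int64(274))
side 9 red 591 (np.float64(276.0), np.float64(112.1), np.int64(257), np.int64(92), np.int64(309), np.int64(144))
side 9 yel 480 (np.float64(205.8), np.float64(177.6), np.int64(187), np.int64(161), np.int64(233), np.int64(197))
```

```bash
python3 -c "
from station import manip
print(manip.close_job())"
```

```text
the job is handed in; nothing more can be done
None
```

The red lid stands open at about 80°, the tool is back on the blue folder, and the job was handed in at about 18.6 s on the robot's clock. I gripped the small orange-handled tool, slid its blade about 18 mm under the red lip and levered the lid up along its arc. I then lowered the tool to the height it was picked from before opening the fingers.

- **Red lid:** Its corner pixels in both views put it at about 79–80° after the blade was withdrawn. The last pictures still show it open, but I did not measure the angle again.
- **Tool:** The handle's colour marks lie within 1 px (about 2–3 mm) of where they started in both views.
- **Yellow lid:** It is unchanged in the top view, pixel count and extents included. In the last side view fewer yellow pixels show (480 against 1261), probably because the arm blocks part of it.
- **Contact forces:** Readings stayed below about 2 N throughout, so touchdown on the folder did not show as a force. I took it from the TCP stopping at the pick height.
- **Not seen by eye:** The final picture could not be viewed because the 12-picture limit was used up, so the last check used colour masks only.

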